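Put the setting rods from the cradle back into their foam insert

ROBOT

A 6-joint arm with a two-finger parallel gripper is mounted at the origin on a cart in front of the work surface, level with it; the furniture and walls round the work are solid. World frame = base frame: x ahead of the robot, y to its left, z up, the work surface at z = 0. Lengths are in m, angles in rad, forces in N, time in s.
With the tool pointing down it reaches from about 0.35 to 0.85 m from the base axis. Payload 8.1 kg.
Tool frame: the origin (TCP) lies on the mounting face of the last link; the fingertips stand 186 mm ahead of it and the grasp point (between the pads) lies 167 mm ahead of it; z points along the fingers, y is the line along which they close (so a half turn about z gives the same grasp; the last joint's range is limited). The gripper opens to 93 mm and grips with 3 to 60 N. Pads are 15 mm wide; open, the fingers measure 128 mm over their backs; the gripper's body (75 mm by 188 mm) begins 65 mm behind the grasp point.
Start: joints at [-1.193, 0.13, 1.488, -0, 1.523, -0.085], TCP at [0.268, -0.537, 0.405] pointing down, gripper open.
Joint ranges: [-2.96, 2.96], [-0.89, 2.26], [0.02, 2.5], [-1.34, 4.48], [0, 2.73], [-2.66, 2.66]. Speed limits (rad/s): [2.39, 2.39, 2.79, 3.14, 3.14, 3.14].

INTERFACE

Orientations are given as a rotation vector (axis times angle).
In Python, from plant import * gives the robot as it stands. The module is installed in compiled form; this text tells all that it offers.
- The arm moves only by the tool arm_command, never from a script. Its argument "increments" is a list of rows, each a list of 6 numbers: the shift along the tool's x, y, z in units of 0.2 m (1.0 is 0.2 m), then the turn, a rotation vector about the tool's x, y, z in units of pi rad (1.0 is pi rad). A call has exactly 5 rows; each row is the pose to reach, as a shift and turn from the pose commanded when the call began, along the tool's axes at that moment, turning the shorter way round; what a row does not reach only later rows make up. A row lasts 1/8 s, in which the tool goes at most 62.5 mm and 10.7 degrees, less where a joint would pass 70% of its speed; a pose out of reach is approached as far as the arm can. A call with a number of a shift or a turn outside -1 to 1 is refused whole. A call with a gripper value outside its range is refused whole. "fingers" is the closure, from -1 (fully open) to 1 (shut), set as the call begins (left out, the last holds). The fingers move at their own pace and stop on an object; "force" is the grip in N (left out, the last holds). Time passes only in rows, so rows that repeat a pose let the fingers close, or fill a call up. It gives the time, the measured TCP pose, the force, the opening and the grip force at its end, in the units of the state.
- read_state(): the state, without advancing time (a new reading comes with each control period).
- read_camera(name): name is "scene" or "top" or "wrist"; returns a dict with "image" (420x560x3 uint8, red, green, blue), "fx", "fy", "cx", "cy" (pixels), "T" (4x4, takes a point from camera to world coordinates). Camera axes: x right, y down, z forward; pixel columns grow to the right and rows downward; lengths in m; the calibration is good to about 2 mm. A picture is of the moment at which its call begins. There is no depth.
- close_job(): hands the job in; it is judged then, once.
The state is a dict: "t": time; "q": joint angles; "dq": joint speeds; "joint_torque": joint torques, N m; "tool_pos": TCP position; "orientation": TCP orientation; "force": force on the tool from outside, world axes, zero at the start; "wrist_torque": the same for the moment, N m; "opening": finger opening in m; "gripper_force": force on a finger pad.
Only numpy, scipy, OpenCV 4.12 (cv2) and the standard library are available. Lean on these libraries where they do the work, as an engineer would, in place of code of your own. Each camera call takes 0.05 s, during which the arm holds its last target. There are 200 camera calls.

TASK

Take the three steel rods off the cradle and put each into the foam cutout that matches its thickness and length, lying fully home along its trough. Let no rod roll or fall down on the way, set each one down in the foam before letting go rather than dropping it, and leave the jar, carton, bottle and pen pot where they stand.

Things in the scene. Friction and masses are not known exactly. Their poses are not given: they have to be found in the camera images.
- rod_thick_long_center (a point): plain steel rod (closed tube, smooth, free to roll), 36 mm diameter, 150 mm long, 0.25 to 0.49 kg; the point is on its axis at mid-length, its x axis runs along the rod (y and z turn as it rolls). At the start it lies level across the cradle, its axis 66 mm above the worktop, its middle within 6 mm of the midpoint between the two saddle plates
- rod_thin_long_center (a point): plain steel rod (closed tube, smooth, free to roll), 22 mm diameter, 150 mm long, 0.11 to 0.22 kg; the point is on its axis at mid-length, its x axis runs along the rod (y and z turn as it rolls). At the start it lies level across the cradle, its axis 58 mm above the worktop, its middle within 6 mm of the midpoint between the two saddle plates
- rod_thick_short_center (a point): plain steel rod (closed tube, smooth, free to roll), 36 mm diameter, 100 mm long, 0.17 to 0.34 kg; the point is on its axis at mid-length, its x axis runs along the rod (y and z turn as it rolls). At the start it lies level across the cradle, its axis 66 mm above the worktop, its middle within 6 mm of the midpoint between the two saddle plates
- cutout_thick_long (a point): the cutout for the 36 x 150 mm rod in the foam insert: a trough 40 mm wide and 158 mm long with a shallow vee floor. The point is where the middle of the rod's axis lies when fully seated, 44 mm above the worktop and 6 mm below the foam's top face; x runs along the trough (level), y across it, z up
- cutout_thin_long (a point): the cutout for the 22 x 150 mm rod in the foam insert: a trough 26 mm wide and 158 mm long with a shallow vee floor. The point is where the middle of the rod's axis lies when fully seated, 44 mm above the worktop and 6 mm below the foam's top face; x runs along the trough (level), y across it, z up
- cutout_thick_short (a point): the cutout for the 36 x 100 mm rod in the foam insert: a trough 40 mm wide and 108 mm long with a shallow vee floor. The point is where the middle of the rod's axis lies when fully seated, 44 mm above the worktop and 6 mm below the foam's top face; x runs along the trough (level), y across it, z up
- tray: fixed grey tray with dark foam insert, 178 x 176 mm, top at 50 mm; origin: centre of underside, x along the troughs, yaw within 0.35 rad of world x. Troughs side by side at y = +58 (36 x 150 rod), 0 (22 x 150) and -58 mm (36 x 100), centred on x = 0. A finger channel crosses all three: 50 mm wide about x = 0, open at both ends, floor 12 mm above the worktop
- cradle: fixed cradle, 100 x 178 mm, 10 mm base, two saddle plates 12 mm thick at x = +-32 mm, each with 3 shallow 120-degree vees at y = -66, 0, +66 mm (bottom 45, lips 54 mm high); origin: centre of underside, x along the rods, yaw within 0.35 rad of world x. One rod in each pair of vees, in any order. Cradle and tray stand left and right, either way round
- amber_jar: bystander: brown jar with white lid, 44 mm diameter, 59 mm tall, standing between tray and cradle; origin at the centre of its underside, z up
- med_box_a: bystander: small white printed carton, 31 x 86 x 49 mm (x, y, z of its own frame), standing between tray and cradle with its long side pointing away from the robot; origin at the centre of its underside
- drop_bottle: bystander: small bottle with a tall dark cap, 31 mm across, 79 mm tall, standing between tray and cradle; origin at the centre of its underside, z up
- pen_pot: bystander: dark pot full of pens, 88 mm across, 147 mm tall, standing at the back of the worktop; origin at the centre of its underside, z up
- rod_thick_long: the same 36 x 150 mm rod; this origin too is on its axis at mid-length, x along the rod
- rod_thin_long: the same 22 x 150 mm rod; this origin too is on its axis at mid-length, x along the rod
- rod_thick_short: the same 36 x 100 mm rod; this origin too is on its axis at mid-length, x along the rod
Mind the look-alikes: they are no part of the job. Leave any orange look-alike of the rod_thick_short alone.

How it is judged:
By the outcome, as a careful person would: the job done as asked, in the order asked, and still so for the second after the job is handed in, with the robot touching nothing.
It also fails if it takes over 72 s, if anything falls off the work surface, if the arm or the gripper's body presses on something with over 40 N, if the wrist force passes 120 N, or if a joint passes its speed limit or range.

## Working session

There is one attempt and no reset: what is moved stays moved. The work goes in short steps, Python scripts to look and compute and a tool call to move; the robot and the scene stay as the last step left them, time stands still between calls to the robot, and variables do not carry over. Pictures are saved under pics/ and viewed, at most 10 in all, crops included, and the job is handed in when it is done.

Besides the shell and the picture viewer there is one more tool, called after "Call:" as name(argument=value, ...) on one line, values as JSON. arm_command: Moves the arm, as the interface text tells. Shifts and turns lie within -1 to 1; 1 stands for 0.2 m of shift or pi rad of turn. Its arguments: {"type":"object","properties":{"increments":{"type":"array","items":{"type":"array","items":{"type":"number","minimum":-1,"maximum":1}}},"fingers":{"type":"number"},"force":{"type":"number"}},"required":["increments"]}

```bash
mkdir -p pics; ls
python3 - <<'E'
from plant import *
import cv2,numpy as np
np.set_printoptions(precision=4,suppress=True)
s=read_state();print({k:np.round(v,3) for k,v in s.items()})
for n in("top","scene"):
    c=read_camera(n);cv2.imwrite(f"pics/{n}0.png",c["image"][:,:,::-1]);print(n,c["fx"],c["fy"],c["cx"],c["cy"]);print(c["T"])
E
```

```text
pics
{'t': np.float64(0.0), 'q': array([-1.193,  0.131,  1.489,  0.   ,  1.523, -0.085]), 'dq': array([-0.   , -0.001, -0.   , -0.   ,  0.   , -0.001]), 'joint_torque': array([  0.001, -55.984, -49.176,   0.077,   0.035,  -0.   ]), 'tool_pos': array([ 0.268, -0.537,  0.404]), 'orientation': array([-3.056, -0.72 ,  0.   ]), 'force': array([-0.641, -0.152,  0.655]), 'wrist_torque': array([-0.046,  0.052, -0.096]), 'gripper_force': np.float64(0.0), 'opening': np.float64(0.093)}
top 410.4184091198888 410.4184091198888 275.0352921713153 214.1844525986847
[[-0.0204 -0.9846  0.1736  0.4088]
 [-0.9995  0.0162 -0.026  -0.192 ]
 [ 0.0228 -0.174  -0.9845  0.9078]
 [ 0.      0.      0.      1.    ]]
scene 379.38417290987223 379.38417290987223 280.4703430533682 205.34268874747147
[[ 0.7714 -0.3703  0.5175  0.1028]
 [-0.6362 -0.4333  0.6384 -0.7591]
 [-0.0122 -0.8217 -0.5698  0.5501]
 [ 0.      0.      0.      1.    ]]
```

View pics/top0.png

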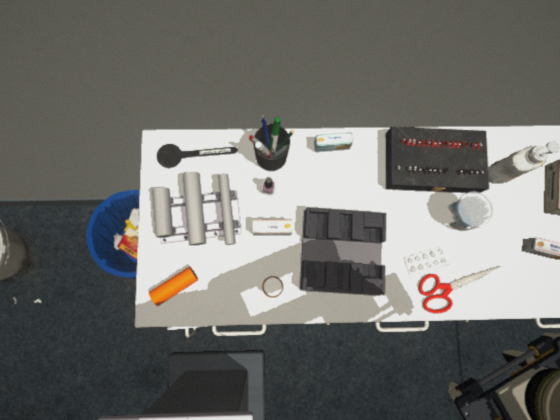

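View pics/scene0.png

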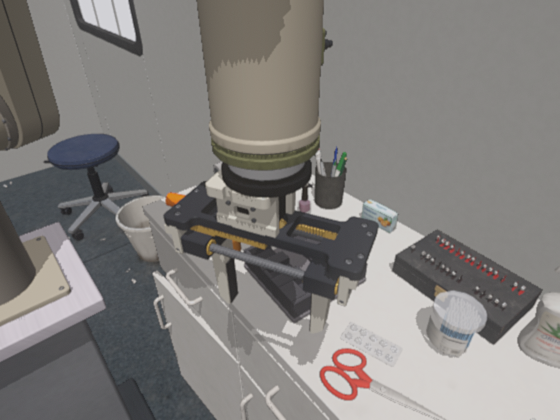

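The top view shows the cradle at about (200,212) with three grey rods: short thick (162,212), long thick (193,207) and thin (227,208). The tray is at (343,250), the jar ring at (273,286), the carton at (272,227), the bottle at (268,185) and the pen pot at (270,150). The orange look-alike (173,285) lies on the table, so I leave it alone. In the scene view the arm hides most of this. Next I enlarge the top view.

```bash
cat > h.py <<'E'
from plant import *
import cv2,numpy as np
from scipy.spatial.transform import Rotation as R
np.set_printoptions(precision=4,suppress=True)
def ray(c,u,v,z):
    d=c["T"][:3,:3]@np.array([(u-c["cx"])/c["fx"],(v-c["cy"])/c["fy"],1]);o=c["T"][:3,3]
    return (o+d*(z-o[2])/d[2])[:2]
def pix(c,p):
    q=c["T"][:3,:3].T@(np.asarray(p,float)-c["T"][:3,3]);return np.array([c["fx"]*q[0]/q[2]+c["cx"],c["fy"]*q[1]/q[2]+c["cy"]])
E
python3 - <<'E'
from h import *
c=read_camera("top");im=c["image"]
cr=im[165:305,140:400]
cr=np.clip((cr/255.)**0.6*255,0,255).astype(np.uint8)
cv2.imwrite("pics/crop1.png",cv2.resize(cr,None,fx=3,fy=3,interpolation=cv2.INTER_CUBIC)[:,:,::-1])
E
```

```text
(no output)
```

View pics/crop1.png

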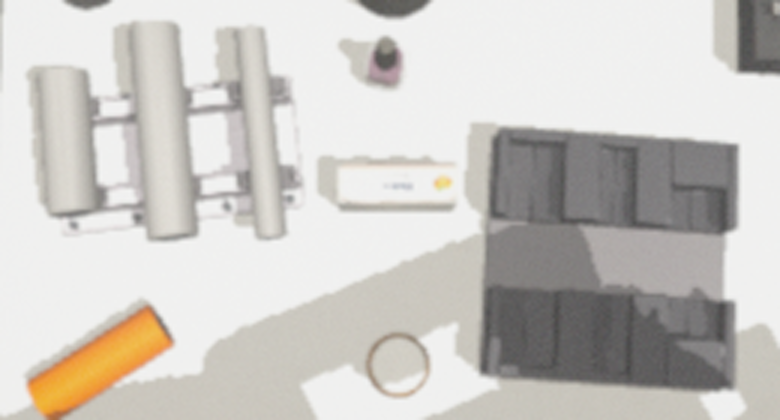

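The enlarged crop (pixel = 140+x/3, 165+y/3) confirms the identities. The grey rods on the cradle are short (68,140), long thick (161,130) and thin (261,132). The orange tube (100,360) lies off the cradle and is the decoy. The tray corners are (497,127), (737,145), (735,388) and (483,374), with the short cutout on the right.

Run:
```python
from h import *
c=read_camera("top")
f=lambda x,y,z:ray(c,140+x/3,165+y/3,z)
def show(n,a,b):
    print(n,(a+b)/2,"len",np.linalg.norm(a-b),"yaw",np.arctan2(*(a-b)[::-1]))
show("short",f(64,67,.08),f(72,212,.07))
show("thick",f(155,22,.08),f(172,238,.07))
show("thin",f(250,27,.066),f(270,237,.058))
P=[f(x,y,.05) for x,y in((497,127),(737,145),(735,388),(483,374))]
print("tray",np.mean(P,0),[np.linalg.norm(P[i]-P[i-1]) for i in range(4)])
show("x",(P[0]+P[1])/2,(P[2]+P[3])/2);show("y",(P[0]+P[3])/2,(P[2]+P[1])/2)
for n,x,y,z in(("jar",398,364,.059),("carton",396,185,.049),("bottle",386,50,.079),("orange",100,360,.018)):print(n,f(x,y,z))
w=read_camera("wrist");s=read_state();TR=R.from_rotvec(s["orientation"]).as_matrix()
print("wristcam in tool",TR.T@(w["T"][:3,3]-s["tool_pos"]),"\n",TR.T@w["T"][:3,:3],w["fx"],w["cx"],w["cy"]);print(TR)
```

```text
short [0.5652 0.0164] len 0.09919893458190165 yaw 0.056933762790193174
thick [ 0.5713 -0.0485] len 0.14957612643590332 yaw 0.07983476270394249
thin [ 0.5714 -0.1132] len 0.14838727186005593 yaw 0.08888788357971726
tray [ 0.4804 -0.3586] [np.float64(0.17313363011391902), np.float64(0.1715862597634843), np.float64(0.17018511310954945), np.float64(0.17387237270361658)]
x [ 0.4804 -0.3586] len 0.1716555541212781 yaw -0.08248611331256932
y [ 0.4804 -0.3586] len 0.17272301301511608 yaw 1.4871748301119287
jar [ 0.4093 -0.2065]
carton [ 0.5336 -0.2077]
bottle [ 0.6238 -0.202 ]
orange [0.4164 0.0038]
wristcam in tool [0.0706 0.0008 0.021 ] 
 [[-0.0011 -0.9668 -0.2554]
 [ 1.     -0.0011  0.0001]
 [-0.0004 -0.2554  0.9668]] 328.9490756975312 273.5255614983137 210.91327971825817
[[ 0.8948  0.4464 -0.0004]
 [ 0.4464 -0.8948  0.0009]
 [ 0.0001 -0.0009 -1.    ]]
```

Call:
arm_command(increments=[[0.15,-0.04,0.01,0,0,0.04],[0.3,-0.08,0.02,0,0,0.08],[0.45,-0.12,0.04,0,0,0.12],[0.58,-0.14,0.05,0,0,0.16],[0.673,-0.161,0.06,0,0,0.1735]], fingers=0.0, force=30)

```text
t: 0.88
tool_pos: [0.3748, -0.4471, 0.3925]
orientation: [-3.138, 0.132, 0.0]
force: [0.2, 0.0, 0.3]
opening: 0.0487
gripper_force: 0.0
```

Call:
arm_command(increments=[[0.15,-0.15,0.02,0,0,0],[0.3,-0.3,0.04,0,0,0],[0.42,-0.42,0.05,0,0,0],[0.49,-0.487,0.06,0,0,0],[0.49,-0.487,0.06,0,0,0]])

```text
t: 1.5
tool_pos: [0.4802, -0.3584, 0.3804]
orientation: [-3.139, 0.126, 0.001]
force: [-0.4, 0.3, 0.4]
opening: 0.0466
gripper_force: 0.0
```

Run:
```python
from h import *
w=read_camera("wrist");s=read_state();print(s["t"],s["tool_pos"],s["q"],s["opening"]);T=R.from_rotvec(s["orientation"]).as_matrix();print(T)
np.savez("w1.npz",**w);cv2.imwrite("pics/w1.png",np.clip((w["image"]/255.)**.6*255,0,255).astype(np.uint8)[:,:,::-1])
c=np.array([.4804,-.3586])
for y in(.058,0,-.058):print(pix(w,[*(c+y*np.array([.082,.9966])),.05]))
```

```text
1.55 [ 0.4795 -0.3591  0.3805] [-0.7282  0.1399  1.522  -0.0005  1.4801  0.9241] 0.0465126569164737
[[ 0.9967 -0.0814 -0.0007]
 [-0.0814 -0.9967 -0.0001]
 [-0.0007  0.0001 -1.    ]]
[212.8109 199.752 ]
[272.9468 199.7756]
[333.0697 199.7992]
```

View pics/w1.png

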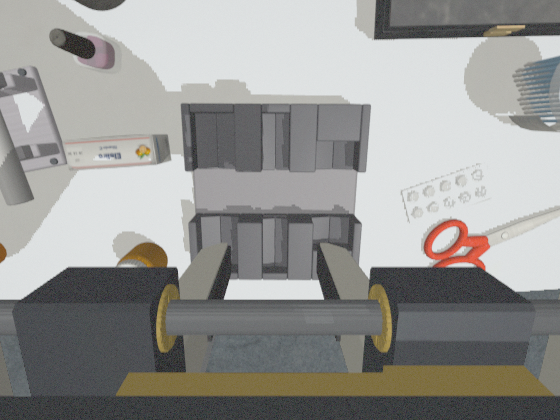

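The wrist view shows the tray squarely, with top corners at about (183,103), (369,105), (360,279) and (190,279). The channel lies between rows 170 and 214, and the trough columns are about 213, 272 and 333, as predicted. The jar is at (143,256).

Run:
```python
from h import *
w=dict(np.load("w1.npz"))
P=np.array([ray(w,u,v,.05) for u,v in((183,103),(369,105),(360,279),(190,279),(186,170),(367,170),(190,214),(360,214))])
print(P);print("corner mean",P[:4].mean(0),"channel mean",P[4:].mean(0))
d=lambda a,b:(np.linalg.norm(P[a]-P[b]),np.arctan2(*(P[a]-P[b])[::-1]))
print(d(0,1),d(3,2),d(0,3),d(1,2),d(4,6),d(5,7),d(4,5),d(6,7))
# trough vertical edges along row 150 and 245: column gradients
g=cv2.cvtColor(w["image"],cv2.COLOR_RGB2GRAY).astype(int)
for r in(155,158,245):
    e=np.diff(cv2.blur(g.astype(np.float32),(1,5))[r,180:375]);k=[(180+i,int(e[i])) for i in range(len(e)) if abs(e[i])>5];print(r,k)
```

```text
[[ 0.5755 -0.2856]
 [ 0.5602 -0.4516]
 [ 0.3897 -0.4411]
 [ 0.404  -0.2667]
 [ 0.5157 -0.2793]
 [ 0.5018 -0.4493]
 [ 0.4728 -0.2768]
 [ 0.4593 -0.4421]]
corner mean [ 0.4824 -0.3612] channel mean [ 0.4874 -0.3619]
(np.float64(0.166705073954536), np.float64(1.4789985985363383)) (np.float64(0.1750191733664754), np.float64(1.4889741838382524)) (np.float64(0.17251078467876274), np.float64(-0.11011606854154575)) (np.float64(0.1708134682805073), np.float64(-0.061669921459400714)) (np.float64(0.04299374716239093), np.float64(-0.05881021668714525)) (np.float64(0.04315297909871442), np.float64(-0.16762510622432072)) (np.float64(0.17054180026017898), np.float64(1.4891483044938199)) (np.float64(0.16585440510615385), np.float64(1.4890816977845043))
155 [(180, -22), (182, -27), (183, -81), (184, -10), (190, -11), (191, -14), (192, -6), (196, 21), (197, 9), (216, -9), (217, 9), (259, -6), (260, -15), (261, 10), (262, 32), (263, 19), (274, -42), (275, 17), (281, -13), (282, -7), (287, -9), (289, 29), (290, 16), (314, -19), (315, 8), (316, 10), (331, -18), (332, -12), (333, 19), (344, -18), (352, -1
[... 218 characters left out ...]
-6), (260, -14), (261, 12), (262, 26), (263, 23), (273, 6), (274, -49), (275, 18), (281, -6), (282, -14), (287, -12), (289, 31), (290, 13), (314, -22), (315, 15), (316, 6), (331, -26), (333, 13), (344, -18), (352, -16), (353, -7), (358, 27), (359, 25), (366, 98), (367, 17)]
245 [(183, -56), (188, -30), (189, -48), (195, -11), (196, -26), (197, -6), (201, 38), (202, 19), (225, -6), (226, -27), (227, -11), (230, 15), (231, -13), (237, 23), (260, -19), (261, -20), (262, 51), (273, -27), (275, 7), (280, -18), (286, -16), (287, 22), (288, 26), (311, -33), (312, -18), (319, 40), (320, 19), (329, -5), (332, -6), (336, -5), (339, -6), (341, -8), (352, 29), (353, 21), (358, -6), (359, 71), (360, 49)]
```

Run:
```python
from h import *
w=dict(np.load("w1.npz"))
for n,u,v,z in(("thin",274.5,158,.032),("thin",274.2,245,.032),("thick",217,158,.025),("short",332,158,.025),("edgeL",183,158,.05),("edgeR",366.5,158,.05),("edgeL",189,245,.05),("edgeR",359.5,245,.05)):print(n,ray(w,u,v,z))
g=cv2.blur(cv2.cvtColor(w["image"],cv2.COLOR_RGB2GRAY).astype(np.float32),(5,1))
for c in(205,227,268,278,323,338,347):
    e=np.diff(g[95:290,c]);print(c,[(95+i,int(e[i]),round(ray(w,c,95.5+i,.05)[0]+(ray(w,c,95.5+i,.05)[1]+.36)*.082,4)) for i in range(len(e)) if abs(e[i])>9])
```

```text
thin [ 0.5183 -0.3632]
thin [ 0.4273 -0.3555]
thick [ 0.5224 -0.3054]
short [ 0.5129 -0.421 ]
edgeL [ 0.5271 -0.2782]
edgeR [ 0.5131 -0.4489]
edgeL [ 0.441  -0.2711]
edgeR [ 0.4271 -0.4411]
205 [(102, -45, np.float64(0.5788)), (103, -44, np.float64(0.578)), (111, -10, np.float64(0.5712)), (112, 10, np.float64(0.5704)), (167, 21, np.float64(0.5217)), (168, 33, np.float64(0.5208)), (169, 13, np.float64(0.5199)), (207, -17, np.float64(0.4837)), (208, -18, np.float64(0.4827)), (212, -22, np.float64(0.4787)), (213, -18, np.float64(0.4778)), (215, 11, np.float64(0.4758)), (216, 35, np.float64(0.4748)), (217, 13, np.float64(0.4738))]
227 [(102, -40, np.float64(0.5756)), (103, -50, np.float64(0.5748)), (111, -11, np.float64(0.568)), (167, 13, np.float64(0.5184)), (168, 28, np.float64(0.5174)), (169, 11, np.float64(0.5165)), (204, -15, np.float64(0.4831)), (205, -13, np.float64(0.4822)), (212, -23, np.float64(0.4752)), (213, -18, np.float64(0.4743)), (215, 17, np.float64(0.4723)), (216, 13, np.float64(0.4713)), (244, -9, np.float64(0.4426)), (245, -16, np.float64(0.4416)), (278, 15, np.float6
[... 2648 characters left out ...]
5)), (245, 28, np.float64(0.4234)), (246, 18, np.float64(0.4224))]
347 [(98, -13, np.float64(0.5615)), (99, -16, np.float64(0.5606)), (100, -14, np.float64(0.5598)), (101, -11, np.float64(0.5589)), (102, -28, np.float64(0.5581)), (103, -38, np.float64(0.5572)), (139, -14, np.float64(0.5257)), (140, -15, np.float64(0.5248)), (165, 11, np.float64(0.5018)), (168, 19, np.float64(0.499)), (169, 24, np.float64(0.4981)), (170, 9, np.float64(0.4971)), (209, -17, np.float64(0.4592)), (210, -18, np.float64(0.4582)), (212, -17, np.float64(0.4561)), (213, -31, np.float64(0.4551)), (243, -10, np.float64(0.4241)), (248, 11, np.float64(0.4188)), (249, 12, np.float64(0.4177)), (250, 16, np.float64(0.4166))]
```

Call:
arm_command(increments=[[0.03,-0.15,0,0,0,-0.01],[0.06,-0.3,0,0,0,-0.02],[0.1,-0.48,0,0,0,-0.03],[0.13,-0.65,0,0,0,-0.04],[0.161,-0.79,0,0,0,-0.051]])

```text
t: 2.17
tool_pos: [0.5242, -0.2044, 0.381]
orientation: [3.139, 0.122, 0.0]
force: [-0.2, 1.0, 0.5]
opening: 0.047
gripper_force: 0.0
```

Call:
arm_command(increments=[[0.08,-0.2,0,0,0,0],[0.16,-0.42,0,0,0,0],[0.24,-0.63,0,0,0,0],[0.286,-0.755,0,0,0,0],[0.286,-0.755,0,0,0,0]])

```text
t: 2.8
tool_pos: [0.57, -0.0489, 0.3809]
orientation: [3.139, 0.124, 0.0]
force: [0.1, -0.8, -0.7]
opening: 0.0463
gripper_force: 0.0
```

Run:
```python
from h import *
w=read_camera("wrist");s=read_state();print(s["t"],s["tool_pos"],s["q"],s["opening"]);T=R.from_rotvec(s["orientation"]).as_matrix();print(T)
np.savez("w2.npz",**w);cv2.imwrite("pics/w2.png",np.clip((w["image"]/255.)**1.6*255,0,255).astype(np.uint8)[:,:,::-1])
```

```text
2.85 [ 0.5698 -0.0499  0.3809] [-0.1767  0.067   1.5994 -0.0007  1.4751  1.316 ] 0.04634080699080722
[[ 0.9969  0.0781  0.    ]
 [ 0.0781 -0.9969 -0.0007]
 [-0.      0.0007 -1.    ]]
```

View pics/w2.png

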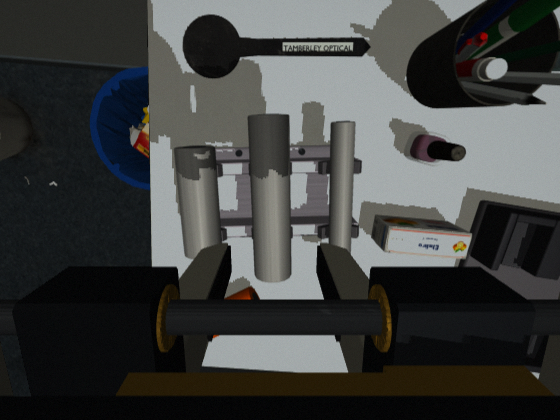

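The wrist view shows the long thick rod centred, with columns 249–290 at row 125, 253–291 at row 270 and ends at rows 115 and 281. The short rod is at columns 176–217 with ends at about rows 147 and 259. The thin rod is at columns 331–355 with its back end at row 122 and its front end hidden by a finger.

Run:
```python
from h import *
w=dict(np.load("w2.npz"))
g=cv2.blur(cv2.cvtColor(w["image"],cv2.COLOR_RGB2GRAY).astype(np.float32),(3,3))
for n,rows,lo,hi in(("short",(165,200,230),165,230),("thick",(135,190,230,260),238,302),("thin",(135,180,200,230),322,365)):
    for r in rows:
        e=np.diff(g[r,lo:hi]);print(n,r,[(lo+i,int(e[i])) for i in range(len(e)) if abs(e[i])>14])
for n,c,lo,hi in(("short",196,140,275),("short",200,140,275),("thick",269,105,295),("thick",273,105,295),("thin",342,112,150)):
    e=np.diff(g[lo:hi,c]);print(n,c,[(lo+i,int(e[i])) for i in range(len(e)) if abs(e[i])>14])
```

```text
short 165 [(170, -17), (171, -18), (172, -18), (174, -17), (175, -15), (220, 26), (221, 38), (222, 34)]
short 200 [(174, -18), (175, -19), (176, -17), (217, 31), (218, 37), (219, 33)]
short 230 [(180, -23), (181, -27), (182, -22), (224, 18), (225, 41), (226, 40), (227, 23)]
thick 135 [(247, -21), (248, -18), (287, 18), (288, 41), (289, 37), (290, 21)]
thick 190 [(249, -19), (250, -16), (289, 29), (290, 34)]
thick 230 [(243, -19), (244, -19), (245, -17), (250, -25), (251, -19), (291, 37), (292, 40), (293, 24)]
thick 260 [(252, -34), (253, -33), (254, -25), (289, 14), (290, 31), (291, 37), (292, 14)]
thin 135 [(323, 18), (328, -24), (329, -40), (330, -38), (353, 16), (354, 21), (355, 19)]
thin 180 [(328, -21), (329, -31), (330, -19), (352, 21), (353, 24)]
thin 200 [(326, 19), (328, -24), (329, -35), (351, 21), (352, 24), (353, 19)]
thin 230 [(357, 27), (358, 38), (359, 30), (363, -18)]
short 196 [(144, -27), (145, -27), (147, 15), (148, 16), (152, 17), (153, 22), (156, -18), (178, 15), (179, 22), (180, 22), (254, -14), (255, -17), (256, -15)]
short 200 [(144, -28), (145, -26), (147, 14), (152, 14), (153, 20), (154, 21), (158, -21), (159, -17), (167, 20), (168, 20), (248, -15), (249, -20), (250, -20), (251, -14)]
thick 269 [(112, -26), (113, -31), (114, -20), (168, 15), (169, 15)]
thick 273 [(112, -27), (113, -32), (114, -20), (168, 17), (169, 22), (170, 17)]
thin 342 [(119, -23), (120, -24)]
```

Run:
```python
from h import *
w=dict(np.load("w2.npz"));print("cam",w["T"][:3,3])
for n,u,v,z in(("thick",268.5,135,.066),("thick",269.75,190,.066),("thick",272,260,.066),("tk back",270,113.5,.084),("tk back",270,113.5,.066),("tk front",272,281,.084),("short",196.75,200,.066),("sh back",196,145,.084),("sh back",196,145,.066),("sh front",200,259,.084),("thin",341.5,135,.058),("thin",340.5,200,.058),("tn back",342,120,.058),("tn back",342,120,.069)):print(n,z,ray(w,u,v,z))
```

```text
cam [ 0.6407 -0.0441  0.3601]
thick 0.066 [ 0.6313 -0.0407]
thick 0.066 [ 0.5828 -0.0454]
thick 0.066 [ 0.5146 -0.0527]
tk back 0.084 [ 0.6488 -0.0409]
tk back 0.066 [ 0.6493 -0.0406]
tk front 0.084 [ 0.5016 -0.0538]
short 0.066 [0.5683 0.0205]
sh back 0.084 [0.6192 0.0181]
sh back 0.066 [0.6178 0.0221]
sh front 0.084 [0.5183 0.0127]
thin 0.058 [ 0.6361 -0.1058]
thin 0.058 [ 0.5768 -0.1126]
tn back 0.058 [ 0.649  -0.1045]
tn back 0.069 [ 0.6487 -0.1023]
```

Call:
arm_command(increments=[[0.02,-0.015,0.1,0,0,-0.005],[0.025,-0.015,0.28,0,0,-0.005],[0.025,-0.015,0.46,0,0,-0.005],[0.025,-0.015,0.64,0,0,-0.005],[0.025,-0.015,0.74,0,0,-0.005]])

```text
t: 3.48
tool_pos: [0.5732, -0.0467, 0.2291]
orientation: [-3.137, -0.145, 0.007]
force: [-0.9, 0.0, 0.1]
opening: 0.0465
gripper_force: 0.0
```

Call:
arm_command(increments=[[0,0,0,0,0,0],[0,0,0,0,0,0],[0,0,0,0,0,0],[0,0,0,0,0,0],[0,0,0,0,0,0]], fingers=1, force=40)

```text
t: 4.1
tool_pos: [0.5749, -0.0457, 0.2332]
orientation: [3.138, 0.147, 0.001]
force: [1.1, 0.5, -1.9]
opening: 0.0352
gripper_force: 40.0
```

Call:
arm_command(increments=[[0,0,-0.06,0,0,0],[0,0,-0.2,0,0,0],[0,0,-0.38,0,0,0],[0,0,-0.55,0,0,0],[0,0,-0.7,0,0,0]])

```text
t: 4.72
tool_pos: [0.5748, -0.0457, 0.3753]
orientation: [3.138, 0.147, 0.003]
force: [0.4, 1.0, -2.2]
opening: 0.035
gripper_force: 40.0
```

Call:
arm_command(increments=[[-0.02,0.05,0,0,0,0.006],[-0.08,0.17,0,0,0,0.018],[-0.14,0.32,0,0,0,0.032],[-0.21,0.47,0,0,0,0.045],[-0.277,0.62,0,0,0,0.0562]])

```text
t: 5.35
tool_pos: [0.53, -0.1757, 0.3709]
orientation: [-3.138, 0.133, 0.004]
force: [0.2, 0.3, -2.7]
opening: 0.035
gripper_force: 40.0
```

Call:
arm_command(increments=[[-0.04,0.17,0,0,0,0],[-0.08,0.34,0,0,0,0],[-0.12,0.5,0,0,0,0],[-0.15,0.61,0,0,0,0],[-0.163,0.658,0,0,0,0]])

```text
t: 5.98
tool_pos: [0.4866, -0.3041, 0.3711]
orientation: [-3.138, 0.134, 0.003]
force: [-0.2, 0.4, -2.5]
opening: 0.0354
gripper_force: 40.0
```

Run:
```python
from h import *
w=read_camera("wrist");c=read_camera("top");s=read_state();print(s["t"],s["tool_pos"],s["opening"],s["gripper_force"],s["force"],R.from_rotvec(s["orientation"]).as_matrix()[:,0])
np.savez("w3.npz",**w);np.savez("t3.npz",**c)
a=np.clip((w["image"]/255.)**.8*255,0,255).astype(np.uint8)[90:300,150:410]
b=np.clip((c["image"]/255.)**.6*255,0,255).astype(np.uint8)[165:305,140:400]
cv2.imwrite("pics/p3.png",np.vstack([cv2.resize(a,(390,315)),cv2.resize(b,(390,210))])[:,:,::-1])
```

```text
6.075 [ 0.4871 -0.3035  0.3716] 0.03526031149549573 39.99404311180115 [-0.1032 -0.8493 -2.3309] [ 0.9964 -0.0846 -0.0014]
```

View pics/p3.png

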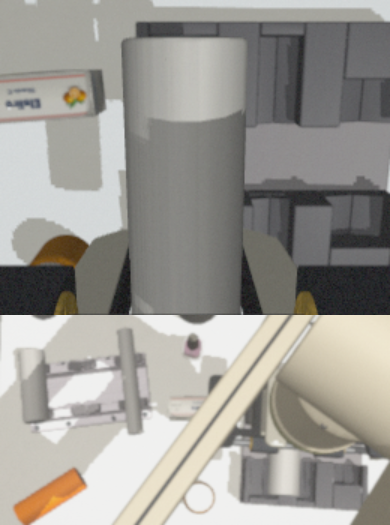

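The long thick rod is held level above the tray, with its back end at row ~115 and centre column ~273. The cradle with the other two rods is undisturbed. I check where the rod's end sits relative to the tool.

Run:
```python
from h import *
w=dict(np.load("w3.npz"));s=read_state();T=R.from_rotvec(s["orientation"]).as_matrix()
g=cv2.blur(cv2.cvtColor(w["image"],cv2.COLOR_RGB2GRAY).astype(np.float32),(3,3))
e=np.diff(g[105:130,272]);print([(105+i,int(v)) for i,v in enumerate(e) if abs(v)>10])
for v in(114.5,115.5):
  for z in(.2046,.2226):
    p=np.array([*ray(w,272.7,v,z),z]);print(v,z,T.T@(p-s["tool_pos"]))
# tray features in this view: outer right/back edges, thin vee
for r in(150,158,165):
    e=np.diff(g[r,300:420]);print(r,[(300+i,int(v)) for i,v in enumerate(e) if abs(v)>9])
for cc in(335,345):
    e=np.diff(g[95:230,cc]);print(cc,[(95+i,int(v),round(float(ray(w,cc,95.5+i,.05)[0]),4)) for i,v in enumerate(e) if abs(v)>9])
```

```text
[(105, -12), (113, 24), (114, 34), (115, 31), (116, 12)]
114.5 0.2046 [0.0744 0.0011 0.1669]
114.5 0.2226 [0.0739 0.0011 0.1489]
115.5 0.2046 [0.074  0.0011 0.1669]
115.5 0.2226 [0.0735 0.0011 0.1489]
150 [(311, -9), (312, -12), (350, 16), (351, 18), (352, 11)]
158 [(311, -9), (312, -11), (349, 12), (350, 19), (351, 16)]
165 [(303, -10), (304, -9), (305, -11), (349, 16), (350, 19), (351, 13)]
335 [(95, -18, 0.5758), (102, -14, 0.5701), (103, -25, 0.5693), (104, -22, 0.5684), (111, -11, 0.5626), (112, -15, 0.5618), (170, 11, 0.5109), (171, 17, 0.51), (172, 17, 0.5091), (208, -14, 0.475), (209, -14, 0.4741), (215, -14, 0.4682), (216, -13, 0.4672), (222, 10, 0.4613)]
345 [(95, -19, 0.5751), (96, -9, 0.5743), (102, -14, 0.5693), (103, -26, 0.5685), (104, -23, 0.5677), (111, -11, 0.5618), (112, -16, 0.561), (113, -10, 0.5602), (170, 16, 0.5101), (171, 20, 0.5092), (172, 20, 0.5083), (173, 9, 0.5074), (206, -12, 0.4762), (207, -14, 0.4752), (215, -13, 0.4674), (216, -15, 0.4664), (217, -10, 0.4654)]
```

Call:
arm_command(increments=[[0.0075,-0.0085,0.12,0,0,0],[0.0075,-0.0085,0.32,0,0,0],[0.0075,-0.0085,0.52,0,0,0],[0.0075,-0.0085,0.65,0,0,0],[0.0075,-0.0085,0.7,0,0,0]])

```text
t: 6.7
tool_pos: [0.4889, -0.2998, 0.2303]
orientation: [-3.137, 0.129, 0.005]
force: [0.2, 0.9, -2.5]
opening: 0.0352
gripper_force: 40.0
```

Call:
arm_command(increments=[[0,0,0.01,0,0,0],[0,0,0.02,0,0,0],[0,0,0.03,0,0,0],[0,0,0.04,0,0,0],[0,0,0.05,0,0,0]])

```text
t: 7.32
tool_pos: [0.4895, -0.3014, 0.2229]
orientation: [3.139, -0.13, 0.001]
force: [0.3, 1.0, -2.4]
opening: 0.035
gripper_force: 40.0
```

Call:
arm_command(increments=[[0,0,0.02,0,0,0],[0,0,0.035,0,0,0],[0,0,0.05,0,0,0],[0,0,0.06,0,0,0],[0,0,0.06,0,0,0]])

```text
t: 7.95
tool_pos: [0.4895, -0.3013, 0.2108]
orientation: [3.139, -0.13, 0.0]
force: [-0.1, -0.0, -1.8]
opening: 0.0351
gripper_force: 40.0
```

Call:
arm_command(increments=[[0,0,0.004,0,0,0],[0,0,0.008,0,0,0],[0,0,0.008,0,0,0],[0,0,0.008,0,0,0],[0,0,0.008,0,0,0]])

```text
t: 8.57
tool_pos: [0.4897, -0.3016, 0.2106]
orientation: [3.138, -0.13, 0.001]
force: [-5.6, 2.7, 9.7]
opening: 0.0347
gripper_force: 40.0
```

It made contact at 0.0436 m grasp height, so the rod is seated. I release it and lift away.

Call:
arm_command(increments=[[0,0,-0.006,0,0,0],[0,0,-0.006,0,0,0],[0,0,-0.006,0,0,0],[0,0,-0.006,0,0,0],[0,0,-0.006,0,0,0]], fingers=0.0)

```text
t: 9.2
tool_pos: [0.4894, -0.3012, 0.2102]
orientation: [-3.139, 0.13, 0.0]
force: [0.7, 0.4, 0.2]
opening: 0.0463
gripper_force: 0.0
```

Call:
arm_command(increments=[[0,0,-0.1,0,0,0],[0,0,-0.3,0,0,0],[0,0,-0.55,0,0,0],[0,0,-0.78,0,0,0],[0,0,-0.85,0,0,0]])

```text
t: 9.82
tool_pos: [0.4901, -0.3018, 0.3861]
orientation: [3.134, -0.13, 0.01]
force: [0.5, 0.3, -0.3]
opening: 0.0465
gripper_force: 0.0
```

Run:
```python
from h import *
w=read_camera("wrist");s=read_state();print(s["t"],s["tool_pos"],s["opening"],R.from_rotvec(s["orientation"]).as_matrix()[:,0])
np.savez("w4.npz",**w)
a=np.clip((w["image"]/255.)**.7*255,0,255).astype(np.uint8)[80:300,150:410]
cv2.imwrite("pics/p4.png",cv2.resize(a,None,fx=2.5,fy=2.5)[:,:,::-1])
```

```text
9.875 [ 0.4901 -0.3018  0.386 ] 0.04649361863292939 [ 0.9966 -0.0827  0.0063]
```

View pics/p4.png

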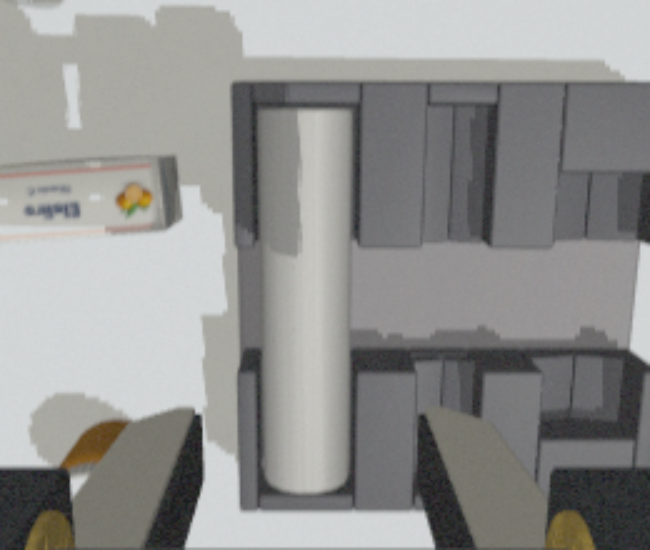

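The long thick rod lies fully in its trough, at crop columns 260–355 and rows 107–490, with a gap at each end. I go to the short thick rod next.

Call:
arm_command(increments=[[0.02,-0.15,0,0,0,-0.01],[0.05,-0.33,0,0,0,-0.022],[0.08,-0.52,0,0,0,-0.035],[0.105,-0.68,0,0,0,-0.048],[0.128,-0.818,0,0,0,-0.0567]])

```text
t: 10.5
tool_pos: [0.5282, -0.139, 0.3788]
orientation: [-3.137, -0.152, 0.004]
force: [0.8, -0.7, -0.7]
opening: 0.0465
gripper_force: 0.0
```

Call:
arm_command(increments=[[0.07,-0.2,0,0,0,0],[0.14,-0.42,0,0,0,0],[0.22,-0.63,0,0,0,0],[0.27,-0.783,0,0,0,0],[0.27,-0.783,0,0,0,0]])

```text
t: 11.12
tool_pos: [0.5671, 0.0227, 0.3788]
orientation: [-3.137, -0.154, 0.004]
force: [-0.3, -0.3, 0.3]
opening: 0.0465
gripper_force: 0.0
```

Run:
```python
from h import *
w=read_camera("wrist");s=read_state();print(s["t"],s["tool_pos"],s["opening"],R.from_rotvec(s["orientation"]).as_matrix()[:,0])
np.savez("w5.npz",**w)
g=cv2.blur(cv2.cvtColor(w["image"],cv2.COLOR_RGB2GRAY).astype(np.float32),(3,3))
for r in(170,200,230):
    e=np.diff(g[r,235:310]);print(r,[(235+i,int(v)) for i,v in enumerate(e) if abs(v)>14])
for c in(268,273,278):
    e=np.diff(g[110:290,c]);print(c,[(110+i,int(v),round(float(ray(w,c,110.5+i,.084)[0]),4)) for i,v in enumerate(e) if abs(v)>14])
for u,v in((262,170),(273,200),(280,230)):print(ray(w,u,v,.066))
```

```text
11.175 [0.567  0.0214 0.3789] 0.04621598807108774 [ 0.9953  0.0971 -0.0024]
170 [(238, -18), (239, -17), (253, -16), (254, -28), (255, -20), (269, 14), (270, 15), (277, -14), (278, -16), (279, -17), (297, 25), (298, 39), (299, 33)]
200 [(238, -18), (239, -18), (256, -21), (295, 17), (296, 30), (297, 35)]
230 [(254, -27), (255, -27), (256, -28), (296, 29), (297, 30)]
268 [(121, -16, 0.6385), (122, -19, 0.6378), (146, -16, 0.6189), (147, -33, 0.6181), (148, -24, 0.6173), (150, 21, 0.6156), (260, 14, 0.5187), (261, 17, 0.5177)]
273 [(145, -17, 0.6201), (146, -27, 0.6193), (147, -32, 0.6185), (148, -20, 0.6177), (150, 21, 0.616), (151, 15, 0.6152), (168, 15, 0.6013), (169, 17, 0.6005), (262, 14, 0.5172)]
278 [(145, -26, 0.6205), (146, -43, 0.6197), (147, -42, 0.6189), (148, -20, 0.6181), (150, 21, 0.6164), (151, 15, 0.6156), (288, -15, 0.492)]
[0.5967 0.0352]
[0.5704 0.0229]
[0.5425 0.0136]
```

Call:
arm_command(increments=[[0.008,0,0.1,0,0,0],[0.008,0,0.28,0,0,0],[0.008,0,0.46,0,0,0],[0.008,0,0.64,0,0,0],[0.008,0,0.73,0,0,0]])

```text
t: 11.8
tool_pos: [0.5672, 0.0197, 0.2304]
orientation: [-3.138, -0.147, 0.008]
force: [0.3, -0.0, 0.4]
opening: 0.0465
gripper_force: 0.0
```

Call:
arm_command(increments=[[0,0,0,0,0,0],[0,0,0,0,0,0],[0,0,0,0,0,0],[0,0,0,0,0,0],[0,0,0,0,0,0]], fingers=1, force=40)

```text
t: 12.42
tool_pos: [0.5691, 0.0209, 0.2347]
orientation: [3.138, 0.15, 0.001]
force: [0.0, -0.1, -2.1]
opening: 0.035
gripper_force: 40.0
```

Call:
arm_command(increments=[[0,0,-0.06,0,0,0],[0,0,-0.2,0,0,0],[0,0,-0.38,0,0,0],[0,0,-0.55,0,0,0],[0,0,-0.7,0,0,0]])

```text
t: 13.05
tool_pos: [0.5689, 0.0209, 0.3769]
orientation: [3.138, 0.15, 0.003]
force: [0.2, -0.0, -2.9]
opening: 0.035
gripper_force: 40.0
```

Call:
arm_command(increments=[[-0.02,0.06,0,0,0,0.006],[-0.06,0.2,0,0,0,0.018],[-0.11,0.36,0,0,0,0.032],[-0.16,0.53,0,0,0,0.045],[-0.218,0.713,0,0,0,0.0568]])

```text
t: 13.68
tool_pos: [0.538, -0.1268, 0.3725]
orientation: [-3.138, 0.134, 0.004]
force: [0.2, -0.1, -3.4]
opening: 0.035
gripper_force: 40.0
```

Call:
arm_command(increments=[[-0.018,0.15,0,0,0,0],[-0.036,0.3,0,0,0,0],[-0.053,0.45,0,0,0,0],[-0.07,0.6,0,0,0,0],[-0.088,0.74,0,0,0,0]])

```text
t: 14.3
tool_pos: [0.508, -0.2727, 0.3724]
orientation: [-3.138, 0.133, 0.004]
force: [0.9, -0.6, -3.1]
opening: 0.0349
gripper_force: 40.0
```

Call:
arm_command(increments=[[-0.02,0.17,0,0,0,0],[-0.042,0.36,0,0,0,0],[-0.065,0.55,0,0,0,0],[-0.08,0.69,0,0,0,0],[-0.088,0.74,0,0,0,0]])

```text
t: 14.92
tool_pos: [0.4779, -0.419, 0.3723]
orientation: [-3.137, 0.135, 0.003]
force: [0.6, 0.4, -3.8]
opening: 0.0354
gripper_force: 40.0
```

Run:
```python
from h import *
w=read_camera("wrist");s=read_state();T=R.from_rotvec(s["orientation"]).as_matrix();print(s["t"],s["tool_pos"],s["opening"],s["force"],T[:,0])
np.savez("w6.npz",**w)
g=cv2.blur(cv2.cvtColor(w["image"],cv2.COLOR_RGB2GRAY).astype(np.float32),(3,3))
for c in(266,273,278):
    e=np.diff(g[110:260,c]);print(c,[(110+i,int(v)) for i,v in enumerate(e) if abs(v)>12])
for r in(190,210,230):
    e=np.diff(g[r,210:330]);print(r,[(210+i,int(v)) for i,v in enumerate(e) if abs(v)>12])
z=s["tool_pos"][2]-.1687
for v in(145,150,155,160,165,170,175):print(v,T.T@(np.array([*ray(w,273,v,z+.018),z])-s["tool_pos"]))
cv2.imwrite("pics/w6.png",np.clip((w["image"]/255.)**.7*255,0,255).astype(np.uint8)[:,:,::-1])
```

```text
14.975 [ 0.4779 -0.4191  0.3726] 0.03529067610198868 [-2.4214 -0.0724 -3.2388] [ 0.9963 -0.0857 -0.002 ]
266 [(143, 14), (144, 12), (172, -16), (173, -12), (183, 13), (184, 15)]
273 [(172, -14), (173, -12), (184, 13)]
278 [(184, 13)]
190 [(219, 13), (232, -16), (233, -13), (311, 44), (312, 47), (313, 35)]
210 [(310, 32), (311, 46), (312, 48), (313, 12)]
230 [(214, -12), (215, -12), (310, 45), (311, 47), (312, 37)]
145 [0.0632 0.0004 0.1686]
150 [0.0613 0.0003 0.1686]
155 [0.0593 0.0003 0.1686]
160 [0.0574 0.0003 0.1686]
165 [0.0555 0.0003 0.1686]
170 [0.0535 0.0003 0.1686]
175 [0.0515 0.0003 0.1686]
```

Call:
arm_command(increments=[[0.008,-0.0087,0.12,0,0,0],[0.008,-0.0087,0.32,0,0,0],[0.008,-0.0087,0.52,0,0,0],[0.008,-0.0087,0.65,0,0,0],[0.008,-0.0087,0.69,0,0,0]])

```text
t: 15.6
tool_pos: [0.4804, -0.414, 0.2333]
orientation: [-3.135, 0.13, 0.006]
force: [-0.1, 0.4, -3.3]
opening: 0.0355
gripper_force: 40.0
```

Call:
arm_command(increments=[[0,0,0.01,0,0,0],[0,0,0.02,0,0,0],[0,0,0.03,0,0,0],[0,0,0.04,0,0,0],[0,0,0.045,0,0,0]])

```text
t: 16.23
tool_pos: [0.4812, -0.4158, 0.2274]
orientation: [3.139, -0.131, 0.0]
force: [-0.2, -0.3, -2.9]
opening: 0.0349
gripper_force: 40.0
```

Call:
arm_command(increments=[[-0.005,0.005,0.01,0,0,0],[-0.005,0.005,0.025,0,0,0],[-0.005,0.005,0.04,0,0,0],[-0.005,0.005,0.055,0,0,0],[-0.005,0.005,0.065,0,0,0]])

```text
t: 16.85
tool_pos: [0.48, -0.4166, 0.214]
orientation: [-3.139, 0.131, 0.0]
force: [0.6, -0.3, -2.2]
opening: 0.0352
gripper_force: 40.0
```

Call:
arm_command(increments=[[0,0,0.003,0,0,0],[0,0,0.006,0,0,0],[0,0,0.009,0,0,0],[0,0,0.009,0,0,0],[0,0,0.009,0,0,0]])

```text
t: 17.48
tool_pos: [0.4801, -0.4167, 0.2128]
orientation: [3.139, -0.131, 0.0]
force: [-0.5, 0.2, -0.6]
opening: 0.0353
gripper_force: 40.0
```

Call:
arm_command(increments=[[0,0,0.003,0,0,0],[0,0,0.006,0,0,0],[0,0,0.006,0,0,0],[0,0,0.006,0,0,0],[0,0,0.006,0,0,0]])

```text
t: 18.1
tool_pos: [0.4803, -0.417, 0.2126]
orientation: [3.138, -0.131, 0.001]
force: [-3.3, 2.0, 7.8]
opening: 0.035
gripper_force: 40.0
```

Call:
arm_command(increments=[[0,0,-0.004,0,0,0],[0,0,-0.004,0,0,0],[0,0,-0.004,0,0,0],[0,0,-0.004,0,0,0],[0,0,-0.004,0,0,0]], fingers=0.0)

```text
t: 18.73
tool_pos: [0.48, -0.4166, 0.212]
orientation: [-3.139, 0.131, 0.0]
force: [0.7, 0.8, -0.2]
opening: 0.0464
gripper_force: 0.0
```

Call:
arm_command(increments=[[0,0,-0.1,0,0,0],[0,0,-0.3,0,0,0],[0,0,-0.55,0,0,0],[0,0,-0.78,0,0,0],[0,0,-0.85,0,0,0]])

```text
t: 19.35
tool_pos: [0.4807, -0.4172, 0.3884]
orientation: [3.133, -0.13, 0.009]
force: [0.0, 0.7, 0.7]
opening: 0.0467
gripper_force: 0.0
```

Run:
```python
from h import *
w=read_camera("wrist");np.savez("w7.npz",**w)
cv2.imwrite("pics/p7.png",cv2.resize(np.clip((w["image"]/255.)**.7*255,0,255).astype(np.uint8)[80:300,120:410],None,fx=2.2,fy=2.2)[:,:,::-1])
```

Call:
arm_command(increments=[[0.03,-0.15,0,0,0,-0.01],[0.07,-0.33,0,0,0,-0.022],[0.11,-0.52,0,0,0,-0.035],[0.145,-0.68,0,0,0,-0.048],[0.171,-0.78,0,0,0,-0.0567]], fingers=0.22)

```text
t: 20.02
tool_pos: [0.5272, -0.2624, 0.3808]
orientation: [-3.137, -0.152, 0.003]
force: [0.3, -1.2, -0.2]
opening: 0.0364
gripper_force: 0.0
```

Call:
arm_command(increments=[[0.08,-0.2,0,0,0,0],[0.17,-0.42,0,0,0,0],[0.25,-0.61,0,0,0,0],[0.306,-0.737,0,0,0,0],[0.306,-0.737,0,0,0,0]])

```text
t: 20.65
tool_pos: [0.5743, -0.11, 0.3813]
orientation: [-3.137, -0.153, 0.002]
force: [0.0, 0.4, -0.5]
opening: 0.0363
gripper_force: 0.0
```

Run:
```python
from h import *
w=read_camera("wrist");s=read_state();print(s["t"],s["tool_pos"],s["opening"],R.from_rotvec(s["orientation"]).as_matrix()[:,0])
np.savez("w8.npz",**w)
g=cv2.blur(cv2.cvtColor(w["image"],cv2.COLOR_RGB2GRAY).astype(np.float32),(3,3))
for r in(140,190,250,270):
    e=np.diff(g[r,235:310]);print(r,[(235+i,int(v)) for i,v in enumerate(e) if abs(v)>14])
for c in(271,275):
    e=np.diff(g[100:310,c]);print(c,[(100+i,int(v),round(float(ray(w,c,100.5+i,.069)[0]),4)) for i,v in enumerate(e) if abs(v)>12])
for v in(140,190,250):print(ray(w,273,v,.058))
```

```text
20.7 [ 0.5741 -0.1111  0.3814] 0.03647770838808182 [ 0.9954  0.0962 -0.0013]
140 [(241, -14), (262, -17), (263, -17), (286, 23), (287, 35), (288, 30)]
190 [(249, -16), (250, -14), (263, -18), (286, 15), (287, 24), (288, 30)]
250 [(235, -19), (236, -17), (238, 38), (239, 54), (240, 56), (241, 17), (264, -33), (265, -28), (286, 21), (287, 27), (288, 29), (305, -16), (306, -50), (307, -55), (308, -39)]
270 [(239, 54), (240, 54), (241, 52), (264, -32), (265, -28), (266, -18), (286, 21), (287, 28), (288, 29), (305, -47), (306, -55), (307, -55)]
271 [(118, -23, 0.649), (119, -32, 0.6482), (120, -23, 0.6474), (277, 13, 0.5014), (278, 17, 0.5003), (279, 13, 0.4993), (297, -19, 0.48), (298, -50, 0.4789), (299, -49, 0.4778), (300, -29, 0.4767)]
275 [(118, -24, 0.6493), (119, -30, 0.6485), (120, -19, 0.6477), (164, 17, 0.6104), (165, 16, 0.6095), (297, -18, 0.4803), (298, -49, 0.4792), (299, -48, 0.4781), (300, -30, 0.4771)]
[ 0.6308 -0.1048]
[ 0.5852 -0.1092]
[ 0.5256 -0.1149]
```

View pics/p7.png

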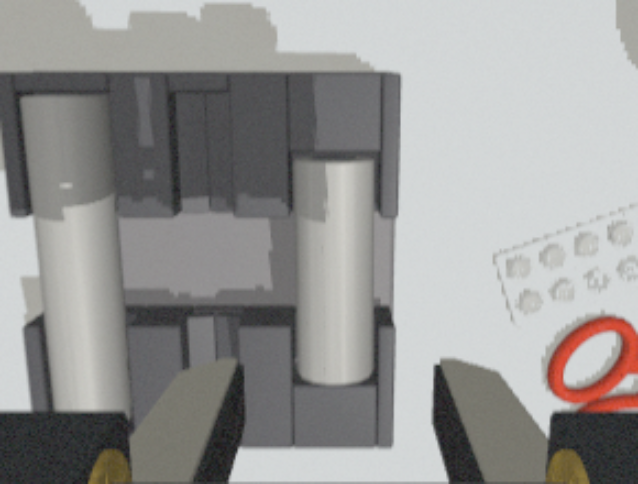

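Both thick rods are home in their troughs, the short one at crop columns 295–375 and rows 155–382. Next is the thin rod, centred at column 275 with its mid-length at x ≈ 0.574.

Call:
arm_command(increments=[[0.004,0,0.1,0,0,0],[0.004,0,0.28,0,0,0],[0.004,0,0.46,0,0,0],[0.004,0,0.64,0,0,0],[0.004,0,0.785,0,0,0]])

```text
t: 21.32
tool_pos: [0.5734, -0.1125, 0.2216]
orientation: [-3.137, -0.146, 0.005]
force: [-0.2, 0.3, -0.4]
opening: 0.0359
gripper_force: 0.0
```

Call:
arm_command(increments=[[0,0,0,0,0,0],[0,0,0,0,0,0],[0,0,0,0,0,0],[0,0,0,0,0,0],[0,0,0,0,0,0]], fingers=1, force=30)

```text
t: 21.95
tool_pos: [0.575, -0.1114, 0.2257]
orientation: [3.138, 0.149, 0.001]
force: [0.2, 0.4, -2.8]
opening: 0.0208
gripper_force: 30.0
```

Call:
arm_command(increments=[[0,0,-0.06,0,0,0],[0,0,-0.2,0,0,0],[0,0,-0.38,0,0,0],[0,0,-0.57,0,0,0],[0,0,-0.74,0,0,0]])

```text
t: 22.58
tool_pos: [0.5749, -0.1113, 0.3758]
orientation: [3.138, 0.149, 0.003]
force: [-0.2, 0.3, -1.8]
opening: 0.0209
gripper_force: 30.0
```

Call:
arm_command(increments=[[-0.02,0.05,0,0,0,0.006],[-0.08,0.16,0,0,0,0.018],[-0.14,0.3,0,0,0,0.032],[-0.21,0.45,0,0,0,0.045],[-0.283,0.594,0,0,0,0.0566]])

```text
t: 23.2
tool_pos: [0.5287, -0.2362, 0.3714]
orientation: [-3.138, 0.133, 0.003]
force: [-0.6, 0.3, -2.2]
opening: 0.0211
gripper_force: 30.0
```

Call:
arm_command(increments=[[-0.04,0.16,0,0,0,0],[-0.08,0.32,0,0,0,0],[-0.12,0.48,0,0,0,0],[-0.155,0.59,0,0,0,0],[-0.173,0.635,0,0,0,0]])

```text
t: 23.82
tool_pos: [0.4839, -0.3598, 0.3722]
orientation: [-3.138, 0.133, 0.002]
force: [-0.3, 0.3, -2.5]
opening: 0.0212
gripper_force: 30.0
```

Call:
arm_command(increments=[[0.005,-0.005,0.12,0,0,0],[0.005,-0.005,0.32,0,0,0],[0.005,-0.005,0.52,0,0,0],[0.005,-0.005,0.64,0,0,0],[0.005,-0.005,0.68,0,0,0]])

```text
t: 24.45
tool_pos: [0.4853, -0.3566, 0.2348]
orientation: [-3.136, 0.129, 0.005]
force: [-0.3, 0.7, -2.3]
opening: 0.0208
gripper_force: 30.0
```

Call:
arm_command(increments=[[0,0,0,0,0,0],[0,0,0,0,0,0],[0,0,0,0,0,0],[0,0,0,0,0,0],[0,0,0,0,0,0]])

```text
t: 25.08
tool_pos: [0.4859, -0.3579, 0.2375]
orientation: [3.139, -0.13, 0.001]
force: [0.6, 0.2, -2.9]
opening: 0.0213
gripper_force: 30.0
```

Call:
arm_command(increments=[[-0.0045,0.006,0,0,0,0],[-0.0045,0.006,0.02,0,0,0],[-0.0045,0.006,0.04,0,0,0],[-0.0045,0.006,0.06,0,0,0],[-0.0045,0.006,0.075,0,0,0]])

```text
t: 25.7
tool_pos: [0.4848, -0.3588, 0.2216]
orientation: [-3.138, 0.13, 0.001]
force: [0.2, -0.9, -1.3]
opening: 0.0215
gripper_force: 30.0
```

Call:
arm_command(increments=[[0,0,0.01,0,0,0],[0,0,0.02,0,0,0],[0,0,0.03,0,0,0],[0,0,0.04,0,0,0],[0,0,0.046,0,0,0]])

```text
t: 26.32
tool_pos: [0.4848, -0.3589, 0.2128]
orientation: [-3.139, 0.13, 0.0]
force: [0.1, 0.3, -2.4]
opening: 0.0211
gripper_force: 30.0
```

Call:
arm_command(increments=[[0,0,0.003,0,0,0],[0,0,0.006,0,0,0],[0,0,0.008,0,0,0],[0,0,0.01,0,0,0],[0,0,0.01,0,0,0]])

```text
t: 26.95
tool_pos: [0.485, -0.3591, 0.2115]
orientation: [3.138, -0.13, 0.001]
force: [-1.9, 0.3, 3.5]
opening: 0.021
gripper_force: 30.0
```

Call:
arm_command(increments=[[0,0,0,0,0,0],[0,0,0,0,0,0],[0,0,-0.003,0,0,0],[0,0,-0.003,0,0,0],[0,0,-0.003,0,0,0]], fingers=0.25)

```text
t: 27.58
tool_pos: [0.4849, -0.3589, 0.2115]
orientation: [-3.139, 0.13, -0.0]
force: [0.1, -0.5, 0.7]
opening: 0.0347
gripper_force: 0.0
```

Call:
arm_command(increments=[[0,0,-0.1,0,0,0],[0,0,-0.3,0,0,0],[0,0,-0.55,0,0,0],[0,0,-0.78,0,0,0],[0,0,-0.9,0,0,0]])

```text
t: 28.2
tool_pos: [0.4852, -0.3592, 0.3972]
orientation: [3.135, -0.13, 0.008]
force: [0.2, 0.1, 0.7]
opening: 0.035
gripper_force: 0.0
```

Run:
```python
from h import *
w=read_camera("wrist");s=read_state();print(s["t"],s["tool_pos"],s["opening"],s["force"])
a=np.clip((w["image"]/255.)**.7*255,0,255).astype(np.uint8)
cv2.imwrite("pics/p9.png",cv2.resize(a[80:310,20:420],None,fx=2,fy=2)[:,:,::-1])
```

```text
28.25 [ 0.4855 -0.3595  0.3999] 0.0348610760607664 [ 0.0365 -1.4273  2.8547]
```

View pics/p9.png

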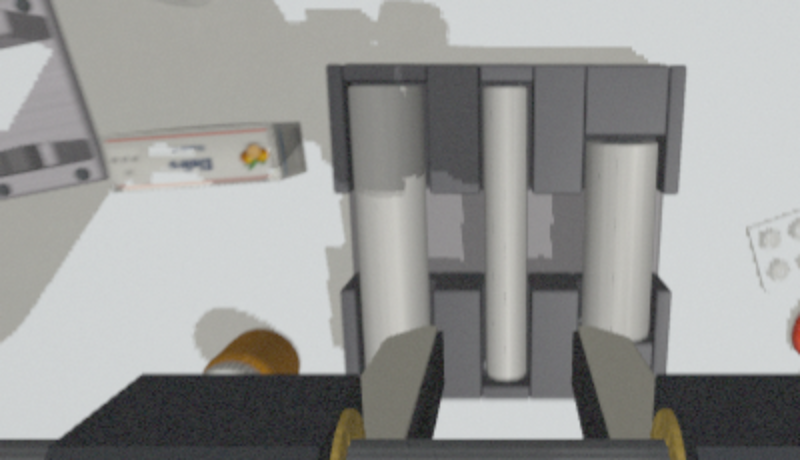

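All three rods lie home in their troughs: the thick long at crop column 390, the thin at 505 and the short at 620, each with gaps at both ends. The gripper is clear, so I hand in.

```bash
python3 -c "
from plant import *
print(close_job())"
```

```text
the job is handed in; nothing more can be done
None
```

All three rods are seated in their matching cutouts, none was dropped, the jar, carton, bottle and pen pot were never approached, and the job was handed in at about 28 s.

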